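# Vent the tyre air tank and hold its screw cap off

### The job

Open the bike-tyre air tank that stands in the terracotta saucer, and leave its twin and everything else as they are. First vent it: pull its sprung stem up until the thick brass ring stands just fully out of the collar (20 mm), keep it there for a good second, and let it spring back. Then take off its winged cap: nobody knows if the thread is left- or right-handed, so try it both ways without forcing it or wrenching upward, lift the cap off, and finish still holding it upright in the gripper, well clear (at least 6 cm) above where it sat.

Things in the scene. Friction and masses are not known exactly. Their poses are not given: they have to be found in the camera images.
- tank_a: small oblong aluminium air tank, screwed down, 140 x 84 mm in plan with round ends, flat top 100 mm above the table. Origin at the centre of its underside, z up, long side along its y. On its top the screw cap stands at y = +40 mm, the sprung vent stem at y = -36 mm. Its twin looks the same; either may stand in the saucer, left or right.
- stem_a (a joint): pull of the vent stem of tank_a, m: 0 at rest, 0.040 end of travel. A spring pulls it back, 3 N at rest, 7 N at 0.020. A thick brass ring on its rod, hidden in the tank at rest, stands just fully out of the collar (ring's lower edge level with the collar's top, 112 mm above the table) at 0.020.
- stem_a_grip (a point): centre of the black pull grip of the stem of tank_a: upright bar 14 mm thick (tank x), 36 mm long (tank y), 30 mm tall; at rest its underside is 120 mm above the table, 8 mm over a fixed steel collar 22 mm across. Moves straight up with the stem; axes as the tank's.
- cap_a_grip (a point): centre of the upright wing on the black screw cap of tank_a (loose, 60 to 110 g); axes turn with the cap, z up. Wing 14 mm thick (cap x), 44 mm long (cap y), 34 mm tall; the round cap under it, 53 mm across, 29 mm tall, hides the neck. Screwed on, this point is 149 mm above the table, the wing's foot 132 mm, the wing along the tank's long side within 4 degrees.
- cap_a_wingtip (a point): end of the wing of cap_a, 22 mm from its centre along cap y. The cap's interrupted thread may be of either hand. The tightening way it stops dead within 15 degrees; the loosening way it turns easily without rising, can be lifted at 45 to 70 degrees (best 55), end stop near 75. Until then it lifts only 2 mm. After 25 mm of lifting it is clear of the neck.
- tank_b: small oblong aluminium air tank, screwed down, 140 x 84 mm in plan with round ends, flat top 100 mm above the table. Origin at the centre of its underside, z up, long side along its y. On its top the screw cap stands at y = +40 mm, the sprung vent stem at y = -36 mm. Its twin looks the same; either may stand in the saucer, left or right.
- stem_b (a joint): pull of the vent stem of tank_b, m: 0 at rest, 0.040 end of travel. A spring pulls it back, 3 N at rest, 7 N at 0.020. A thick brass ring on its rod, hidden in the tank at rest, stands just fully out of the collar (ring's lower edge level with the collar's top, 112 mm above the table) at 0.020.
- stem_b_grip (a point): centre of the black pull grip of the stem of tank_b: upright bar 14 mm thick (tank x), 36 mm long (tank y), 30 mm tall; at rest its underside is 120 mm above the table, 8 mm over a fixed steel collar 22 mm across. Moves straight up with the stem; axes as the tank's.
- cap_b_grip (a point): centre of the upright wing on the black screw cap of tank_b (loose, 60 to 110 g); axes turn with the cap, z up. Wing 14 mm thick (cap x), 44 mm long (cap y), 34 mm tall; the round cap under it, 53 mm across, 29 mm tall, hides the neck. Screwed on, this point is 149 mm above the table, the wing's foot 132 mm, the wing along the tank's long side within 4 degrees.
- cap_b_wingtip (a point): end of the wing of cap_b, 22 mm from its centre along cap y. The cap's interrupted thread may be of either hand. The tightening way it stops dead within 15 degrees; the loosening way it turns easily without rising, can be lifted at 45 to 70 degrees (best 55), end stop near 75. Until then it lifts only 2 mm. After 25 mm of lifting it is clear of the neck.
- saucer: round terracotta dish, 170 mm across, rim 16 mm tall, fixed, round the foot of the tank that is to be opened; origin at the centre of its underside
- speaker: blue plastic portable speaker, 70 x 170 x 74 mm, loose, towards the back; origin at the centre of its underside
- power_bank: white power bank, 70 x 145 x 16 mm, loose, at the left; origin at the centre of its underside
- bottle_opener: flat steel bottle opener, about 125 mm long and 6 mm thick, loose, lying between the tanks; origin on its underside near its middle
- glasses_case: grey glasses case, 62 x 160 x 44 mm, loose, at the right; origin at the centre of its underside
- bike_light: round black bike light, 52 mm across, 51 mm tall, loose, behind the tanks; origin at the centre of its underside
- ply_door (a joint): swing door of the plywood box (220 mm wide, 150 mm tall, fixed at the back left); 0 = latched shut, rad
Not all that is in view belongs to the job. Leave any pink look-alike of the part that bears cap_b_grip alone. Leave any blue look-alike of the tank_b alone.

How it is judged (in metres and radians):
On the way, in this order (a step that is already met when the one before it is completed fails the run):
1. the stem of the tank in the saucer is held pulled up to its mark (15 to 25 mm) for 0.8 s (((horizontal distance between tank_a and saucer below 0.03 m and value of joint stem_a between 0.015 and 0.025 m) or (horizontal distance between tank_b and saucer below 0.03 m and value of joint stem_b between 0.015 and 0.025 m))), for 0.8 s.
2. the stem has sprung back (((horizontal distance between tank_a and saucer below 0.03 m and value of joint stem_a below 0.005 m) or (horizontal distance between tank_b and saucer below 0.03 m and value of joint stem_b below 0.005 m))), for 0.2 s.
3. the cap of the tank in the saucer is lifted off its neck (((horizontal distance between tank_a and saucer below 0.03 m and height (world z) of cap_a_grip above 0.18 m) or (horizontal distance between tank_b and saucer below 0.03 m and height (world z) of cap_b_grip above 0.18 m))), for 0.2 s.
At the end, for the whole second after the job is handed in: the cap of the tank in the saucer is held still in the gripper, upright within 20 degrees, at least 50 mm above where it sat and touching neither tank; both stems are at rest (within 5 mm); the twin's cap is still screwed on and not moved (10 mm) (((horizontal distance between tank_a and saucer below 0.03 m and height (world z) of cap_a_grip above 0.199 m and angle between cap_a_grip's own z axis and vertical below 0.35 rad and contact force between cap_a and the fingers above 1 N and contact force between cap_a and tank_a below 0.1 N and contact force between cap_a and tank_b below 0.1 N and linear speed of cap_a below 0.05 m/s and value of joint each of stem_a, stem_b below 0.005 m and distance of cap_b_wingtip from where it was at the start of the episode below 0.01 m) or (horizontal distance between tank_b and saucer below 0.03 m and height (world z) of cap_b_grip above 0.199 m and angle between cap_b_grip's own z axis and vertical below 0.35 rad and contact force between cap_b and the fingers above 1 N and contact force between cap_b and tank_b below 0.1 N and contact force between cap_b and tank_a below 0.1 N and linear speed of cap_b below 0.05 m/s and value of joint each of stem_b, stem_a below 0.005 m and distance of cap_a_wingtip from where it was at the start of the episode below 0.01 m))); the arm keeps its last pose, push and grip.
It fails at once if the twin's cap or stem is worked ((horizontal distance between tank_a and saucer below 0.03 m and (distance of cap_b_wingtip from where it was at the start of the episode above 0.012 m or value of joint stem_b above 0.006 m)) or (horizontal distance between tank_b and saucer below 0.03 m and (distance of cap_a_wingtip from where it was at the start of the episode above 0.012 m or value of joint stem_a above 0.006 m))).
It fails at once if the stem is pulled to the end of its travel ((horizontal distance between tank_a and saucer below 0.03 m and value of joint stem_a above 0.036 m) or (horizontal distance between tank_b and saucer below 0.03 m and value of joint stem_b above 0.036 m)).
It fails at once if the cap is forced against its neck with more than 150 N ((horizontal distance between tank_a and saucer below 0.03 m and contact force between cap_a and tank_a above 150 N) or (horizontal distance between tank_b and saucer below 0.03 m and contact force between cap_b and tank_b above 150 N)).
It fails at once if a bystander is moved more than 3 cm or the box door is opened (distance of any of speaker, power_bank, bottle_opener, glasses_case, bike_light from where it was at the start of the episode above 0.03 m or value of joint ply_door above 0.1 rad).
It also fails if it takes over 58 s, if anything falls off the work surface, if the arm or the gripper's body presses on something with over 40 N, if the wrist force passes 120 N, or if a joint passes its speed limit or range.

### The arm

A 6-joint arm with a two-finger parallel gripper is mounted at the origin on the work surface. World frame = base frame: x ahead of the robot, y to its left, z up, the work surface at z = 0. Lengths are in mm, angles in degrees, forces in N, time in s.
With the tool pointing down it reaches from about 350 to 850 mm from the base axis. Payload 8.1 kg.
Tool frame: the origin (TCP) lies midway between the tips of the shut fingers; the grasp point (between the pads) lies 19 mm behind it (r.grasp_offset is the distance from the TCP to the grasp point, in mm); z points along the fingers, x is the direction in which the jaws open and shut, and the axes are right-handed (so a half turn about z gives the same grasp; the last joint's range is limited). The gripper opens to 85 mm and grips with 20 to 120 N. Pads are 22 mm wide; open, the fingers measure 114 mm over their backs; the gripper's body (76 mm by 85 mm) begins 54 mm behind the grasp point. The pads swing forward as they close: fully open they stand 13 mm farther back than shut.
Start: joints at [-75.883, 7.471, 85.268, -0, 87.261, -4.893], TCP at [195.467, -567.272, 231.292] pointing down, gripper open.
Joint ranges: [-169.43, 169.43], [-51.17, 129.36], [1.28, 143.12], [-76.62, 256.62], [0, 156.53], [-152.29, 152.29]. Speed limits (degrees/s): [136.94, 136.94, 159.86, 180, 180, 180].

### API

Orientations are given as [roll, pitch, yaw] about the fixed x, y, z axes, in that order (R = Rz(yaw) Ry(pitch) Rx(roll)).
In Python, from bench import r, optics, hand_in gives the robot as it stands.
- The arm moves only by the shell command python3 -m pendant 'ROWS' [FORCE]. ROWS is JSON, a list of rows, each a list of 5 numbers: the opening, from 0 (shut) to 1 (fully open), then the shift along the tool's x, y, z in mm, then the turn about the tool's z in degrees. A call has 1 to 10 rows; each row shifts and turns the commanded pose from where the row before left it, along the tool's axes as they then stand; what a row does not reach is not made up. A row lasts 1/10 s, in which the tool goes at most 50 mm and 8.59 degrees, less where a joint would pass 70% of its speed; a pose out of reach is approached as far as the arm can. A call with a gripper value outside its range is refused whole. The fingers move at their own pace and stop on an object; FORCE is the grip in N (left out, the last holds). Time passes only in rows, so rows that do not move let the fingers close. It gives the time, the measured TCP pose, the force and the opening at its end, in the units of the state.
- r.sense(): the state, without advancing time (a new reading comes with each control period).
- optics.snapshot(name): name is "scene" or "side" or "wrist"; returns (picture, depth): 384x512x3 uint8, blue, green, red; 384x512 float32, mm along the optical axis (not along the pixel's ray), 0 where there is no reading.
- optics.camera_params(name): a dict with "camera_matrix" (3x3 intrinsics, pixels), "eye" and "orientation" of the camera in the world. Camera axes: x right, y down, z forward; pixel columns grow to the right and rows downward; lengths in mm; the calibration is good to about 2 mm. A picture is of the moment at which its call begins: read the wrist's pose just before it. camera_params takes no time and is no camera call; for the wrist camera it gives the pose at the moment of the call.
- hand_in(): hands the job in, once; it reports no verdict.
Trained networks look in the newest picture that a camera, given by its name, has taken for a name from the list of things; names that differ only in an ending like _2 or _b are one class to them, and where a whole thing is asked for, a point or a joint stands for the part that bears it (a point fixed in the world has none). Each returns a list of dicts, best first, with "score" (0 to 1); they miss things now and then, are a little off and sometimes report something else, mostly with a low value. They report only what shows in the picture. A call takes as long as a camera call. They do not tell look-alikes from the thing itself.
- optics.search_frame(camera, query): "at" ([x, y, z] in mm, in world coordinates, good to about 4 mm: the middle of the surface that is visible of it).
The state is a dict: "time": time; "joint_pos": joint angles; "qd": joint speeds; "joint_efforts": joint torques, N m; "tool_pos": TCP position; "tcp_rot": TCP orientation; "ft_force": force on the tool from outside, world axes, zero at the start; "wrist_torque": the same for the moment, N m; "finger_gap": finger opening in mm.
Only numpy, scipy, OpenCV 4.12 (cv2) and the standard library are available. Lean on these libraries where they do the work, as an engineer would, in place of code of your own. Each camera call takes 0.05 s, during which the arm holds its last target. There are 200 camera calls.

## Working session

There is one attempt and no reset: what is moved stays moved. The work goes in short steps, Python scripts to look and compute and a shell command to move; the robot and the scene stay as the last step left them, time stands still between calls to the robot, and variables do not carry over. Pictures are saved under pics/ and viewed, about 8 in all and at most 12, crops included, and the job is handed in when it is done.

```bash
mkdir -p pics; cat > h.py <<'E'
from bench import r, optics, hand_in
import cv2, numpy as np
from scipy.spatial.transform import Rotation as R
def look(cam,name):
    p=optics.camera_params(cam); im,d=optics.snapshot(cam); cv2.imwrite(f'pics/{name}.png',im); np.savez(f'pics/{name}.npz',d=d,**{k:np.array(v) for k,v in p.items()}); return im,d,p
def rot(o):
    o=np.array(o,float); return o if o.shape==(3,3) else R.from_euler('xyz',o,degrees=True).as_matrix()
def cloud(d,p):
    K=np.array(p['camera_matrix']); v,u=np.mgrid[:d.shape[0],:d.shape[1]]
    c=np.stack([(u-K[0,2])/K[0,0]*d,(v-K[1,2])/K[1,1]*d,d],-1)
    return c@rot(p['orientation']).T+np.array(p['eye'])
E
python3 - <<'E'
from h import *
im,d,p=look('scene','s0'); print(p)
im2,d2,p2=look('side','e0'); print(p2)
for c in('scene','side'):
  for q in('saucer','tank_a','cap_a_grip','stem_a_grip'):
    print(c,q,[(np.round(x['at']),round(x['score'],2)) for x in optics.search_frame(c,q)])
s=r.sense();print(s)
cv2.imwrite('pics/both0.png',cv2.resize(np.hstack([im,im2]),(800,300)))
E
```

```text
{'camera_matrix': array([[429.68663959,   0.        , 255.49346028],
       [  0.        , 429.68663959, 190.63054571],
       [  0.        ,   0.        ,   1.        ]]), 'eye': array([1074.75161828,  558.26172995,  965.44384008]), 'orientation': array([-138.20503249,    0.98655071,  136.36730881])}
{'camera_matrix': array([[347.9176078 ,   0.        , 262.97655244],
       [  0.        , 347.9176078 , 186.56542922],
       [  0.        ,   0.        ,   1.        ]]), 'eye': array([492.9505235 , 729.50618621, 840.28708924]), 'orientation': array([-134.91469728,   -0.57942723, -174.83455976])}
scene saucer [(array([ 569., -177.,    7.]), 0.85), (array([ 531., -159.,  132.]), 0.15)]
scene tank_a [(array([ 321., -363.,   85.]), 0.93), (array([ 295., -185.,   86.]), 0.7), (array([ 546., -190.,   82.]), 0.66), (array([519., 166.,  93.]), 0.61)]
scene cap_a_grip [(array([488., 205., 132.]), 0.83)]
scene stem_a_grip [(array([515., 128., 149.]), 0.51), (array([ 530., -160.,  137.]), 0.25)]
side saucer [(array([ 533., -189.,    2.]), 0.97), (array([509., 136., 149.]), 0.45)]
side tank_a [(
[... 229 characters left out ...]
506., 137., 146.]), 0.47)]
{'time': 0.5, 'joint_pos': array([-7.58834287e+01,  7.47168599e+00,  8.52686600e+01, -2.02934628e-03,
        8.72599455e+01, -4.89335722e+00]), 'qd': array([ 0.01094618,  0.01392673,  0.00777013,  0.05090744, -0.18161286,
       -0.04869588]), 'joint_efforts': array([-7.44161625e-04, -5.68710780e+01, -5.00361300e+01, -4.47616685e-04,
        2.81845227e-03, -9.53660788e-06]), 'tool_pos': array([ 195.44610592, -567.27913669,  231.27854519]), 'tcp_rot': array([ 1.79998005e+02,  4.63358128e-04, -7.09899744e+01]), 'ft_force': array([ 0.96782559, -0.97655853, -0.26661485]), 'wrist_torque': array([ 0.01867706,  0.02545114, -0.01095152]), 'finger_gap': 85.46242318198513}
```

View pics/s0.png

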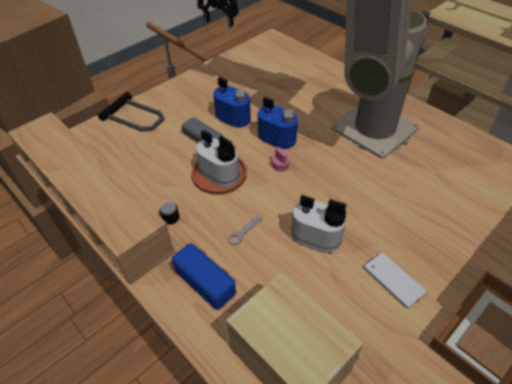

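The picture shows a saucer (218,172) under the aluminium tank at (218,158). The other silver tank is the twin (320,222), the blue tanks (232,105) and (277,125) and the pink cap (280,160) are look-alikes. The one to open is the aluminium tank in the saucer. I'll confirm it in a crop and measure the two raised parts.

```bash
python3 - <<'E'
from h import *
for n in('s0','e0'):
    z=np.load(f'pics/{n}.npz'); P=cloud(z['d'],z); 
    m=(z['d']>0)&(abs(P[...,0]-545)<110)&(abs(P[...,1]+185)<110)
    for lo,hi in((92,106),(108,124),(125,136),(138,158),(158,175)):
        k=m&(P[...,2]>lo)&(P[...,2]<hi)
        if k.sum()<3: print(n,lo,'few');continue
        nb,L,st,_=cv2.connectedComponentsWithStats(k.astype(np.uint8))
        for i in range(1,nb):
            if st[i,4]>4:
                q=P[L==i]; e,V=np.linalg.eigh(np.cov(q[:,:2].T)); print(n,lo,st[i,:],q.mean(0).round(1),q.min(0).round(),q.max(0).round(),'ang',np.degrees(np.arctan2(V[1,1],V[0,1])).round(1))
a=cv2.imread('pics/s0.png')[110:210,160:300]; b=cv2.imread('pics/e0.png')
z=np.load('pics/e0.npz');c=rot(z['orientation']).T@(np.array([535,-185,100])-z['eye']);K=z['camera_matrix'];u=int(K[0,0]*c[0]/c[2]+K[0,2]);v=int(K[1,1]*c[1]/c[2]+K[1,2]);print(u,v)
b=b[max(v-50,0):v+50,max(u-70,0):u+70]
cv2.imwrite('pics/c1.png',np.hstack([cv2.resize(a,(400,290),interpolation=2),cv2.resize(b,(400,290),interpolation=2)]))
E
```

```text
s0 92 [196 138  42  29 505] [ 538.9 -207.2   99.3] [ 481. -276.   92.] [ 570. -138.  106.] ang 92.8
s0 108 [204 140   8   6  26] [ 532.9 -240.6  113.5] [ 525. -256.  109.] [ 539. -227.  124.] ang 100.6
s0 108 [217 153  19   8  70] [ 531.9 -153.7  115.9] [ 503. -182.  108.] [ 547. -140.  124.] ang 140.9
s0 125 [201 136  12   7  35] [ 532.  -239.1  130. ] [ 519. -260.  125.] [ 539. -226.  136.] ang 110.9
s0 125 [217 145  18  12 122] [ 529.2 -162.   131.4] [ 496. -194.  125.] [ 546. -142.  136.] ang 123.4
s0 138 [200 130  12  10  70] [ 530.9 -241.2  146.9] [ 520. -261.  138.] [ 538. -225.  153.] ang 100.0
s0 138 [219 141  14  11  74] [ 523.3 -161.8  147.4] [ 511. -189.  138.] [ 529. -145.  158.] ang 104.2
s0 158 [218 135  14  11  78] [ 521.8 -167.2  164.8] [ 511. -190.  158.] [ 531. -145.  170.] ang 95.2
e0 92 [264 135  26  27 311] [ 527.1 -200.3   99.4] [ 480. -276.   92.] [ 569. -138.  106.] ang 98.2
e0 108 [273 137   3   3   8] [ 535.2 -235.9  113.6] [ 531. -246.  109.] [ 539. -226.  122.] ang 113.4
e0 108 [269 148  17  10  67] [ 520.4 -150.2  116.4] [ 494. -171.  108.] [ 547. -141.  124.] ang 178.8
e0 125 [274 133   2   5   6] [ 533.3 -231.5  130.2] [ 531. -239.  127.] [ 535. -225.  136.] ang 112.4
e0 125 [270 142  16  11 115] [ 519.8 -163.9  131.2] [ 495. -194.  125.] [ 544. -140.  134.] ang -166.2
e0 138 [274 126   5   9  37] [ 529.1 -239.5  147.5] [ 522. -261.  140.] [ 537. -224.  153.] ang 100.1
e0 138 [276 144   4   6  19] [ 519.2 -148.4  147.6] [ 514. -151.  138.] [ 524. -143.  157.] ang -169.7
e0 158 [276 134   5  11  42] [ 520.3 -165.   164.8] [ 512. -191.  159.] [ 527. -145.  168.] ang 94.4
272 150
```

View pics/c1.png

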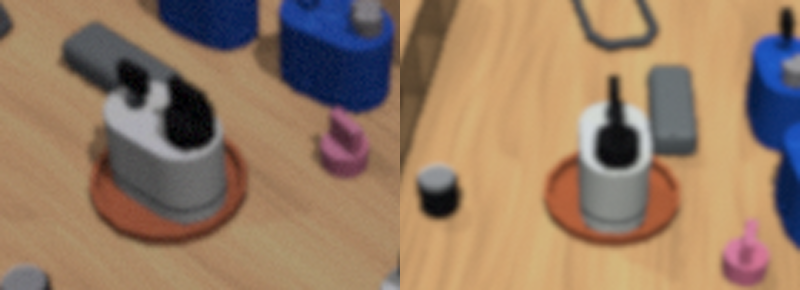

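Confirmed: the aluminium tank is in the saucer, with the wing cap towards +y at about (521,-167) and the stem at about (530,-242). The tank's y axis is at about 97°. I'll move above it for a close look.

```bash
python3 -m pendant '[[1,0,0,-50,0],[1,0,0,-50,0],[1,-19.5,-36,0,0],[1,-19.5,-36,0,0],[1,-19.5,-36,0,0],[1,-19.5,-36,0,0],[1,-19.5,-36,0,0],[1,-19.5,-36,0,0],[1,-19.5,-36,0,0],[1,-19.5,-36,0,0]]'
python3 -m pendant '[[1,-19.5,-36,0,0],[1,-19.5,-36,0,0],[1,-19.5,-36,0,0],[1,-19.5,-36,0,0],[1,0,0,0,-8.5],[1,0,0,0,-8.5],[1,0,0,0,-8.5],[1,0,0,0,-8.5],[1,0,0,0,-8.5],[1,0,0,0,-8.5]]'
python3 -m pendant '[[1,0,0,0,-8.5],[1,0,0,0,-8.5],[1,0,0,0,-8.5],[1,0,0,0,-1.5],[1,0,0,0,0],[1,0,0,0,0]]'
python3 - <<'E'
from h import *
im,d,p=look('wrist','w0'); P=cloud(d,p); print(p['eye'],p['orientation'])
for lo,hi in((95,106),(145,155),(162,170)):
    k=(d>0)&(P[...,2]>lo)&(P[...,2]<hi)
    nb,L,st,_=cv2.connectedComponentsWithStats(k.astype(np.uint8))
    for i in range(1,nb):
        if st[i,4]>40:
            q=P[L==i]; (c,s,a)=cv2.minAreaRect(q[:,:2].astype(np.float32)); print(lo,st[i],q.mean(0).round(1),np.round(c,1),np.round(s,1),round(a,1))
E
```

```text
time: 1.5
tool_pos: [417.9, -324.6, 331.5]
tcp_rot: [-180.0, -0.0, -71.0]
ft_force: [0.2, -1.0, 0.5]
finger_gap: 85.5
time: 2.5
tool_pos: [527.7, -205.3, 331.4]
tcp_rot: [-180.0, -0.0, -19.6]
ft_force: [-0.7, 0.9, 0.8]
finger_gap: 85.5
time: 3.1
tool_pos: [527.7, -205.3, 331.3]
tcp_rot: [180.0, -0.0, 6.8]
ft_force: [0.9, 0.3, 0.5]
finger_gap: 85.4
[ 520.26888924 -134.31897381  473.4507462 ] [1.63511164e+02 5.97456311e-02 6.77972058e+00]
95 [  28   85   74  104 3153] [ 282.4 -200.    96.2] [ 275.4 -202.3] [ 85.1 136.7] 13.4
95 [475  84  12  14  90] [801.4 -78.4 100.6] [803.9 -80.9] [10.6 20. ] 43.6
95 [ 218  114   63  100 3429] [ 525.6 -215.7   99.3] [ 524.2 -209. ] [ 83.9 137. ] 8.2
95 [439 199  13  12  70] [ 801.5 -229.1  100.6] [ 806.4 -230.5] [14.3 14.8] 89.9
95 [  64  223   59   67 1550] [ 306.9 -377.2   96.1] [ 305.  -376.5] [ 84.4 111.1] 8.8
145 [ 38 159  18  29 251] [ 283.3 -236.6  145.8] [ 283.6 -237.1] [14.6 35.2] 13.7
145 [244 189  12  28 329] [ 529.1 -244.2  149. ] [ 529.1 -244.6] [13.8 34.9] 6.8
162 [243 122  13  41 503] [ 519.9 -169.2  165.3] [ 520.2 -169.8] [13.2 43.7] 6.3
```

View pics/w0.png

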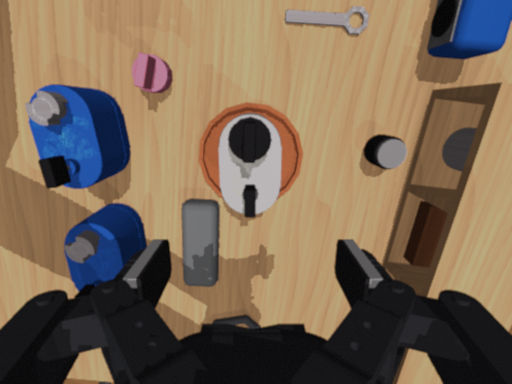

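The tops measured by the wrist camera match the given sizes: stem grip (529,-245) at z 149, wing (520,-170) at z 165, long axis at 6.8°. The picture shows the tank at (250,165), cap (250,137) and stem (250,200). Next I grasp the stem grip with the TCP at z 120.

```bash
python3 -m pendant '[[1,-3.3,39.2,0,0],[1,0,0,-0,0],[1,0,0,45,0],[1,0,0,45,0],[1,0,0,45,0],[1,0,0,40,0],[1,0,0,20,0],[1,0,0,16,0],[1,0,0,0,0],[1,0,0,0,0]]'
python3 -m pendant '[[0,0,0,0,0],[0,0,0,0,0],[0,0,0,0,0],[0,0,0,0,0],[0,0,0,0,0],[0,0,0,0,0],[0,0,0,0,0],[0,0,0,0,0]]' 60
```

```text
time: 4.15
tool_pos: [529.8, -244.8, 121.4]
tcp_rot: [180.0, -0.1, 7.0]
ft_force: [0.7, 0.4, 1.0]
finger_gap: 85.3
time: 4.95
tool_pos: [528.7, -244.8, 120.8]
tcp_rot: [180.0, 0.1, 7.0]
ft_force: [-5.2, 0.2, 5.3]
finger_gap: 13.3
```

```bash
python3 -m pendant '[[0,0,0,-4,0],[0,0,0,-4,0],[0,0,0,-4,0],[0,0,0,-4,0],[0,0,0,-4,0],[0,0,0,0,0],[0,0,0,0,0]]'
python3 - <<'E'
from h import *
im,d,p=look('scene','s1'); a=im[100:200,150:290]; cv2.imwrite('pics/c2.png',cv2.resize(a,(770,550),interpolation=2))
print(r.sense()['ft_force'])
E
```

```text
time: 5.65
tool_pos: [528.6, -244.7, 140.0]
tcp_rot: [-180.0, 0.1, 7.0]
ft_force: [-2.6, -5.5, -7.8]
finger_gap: 12.9
[-2.6067512  -3.86860213 -7.7309929 ]
```

View pics/c2.png

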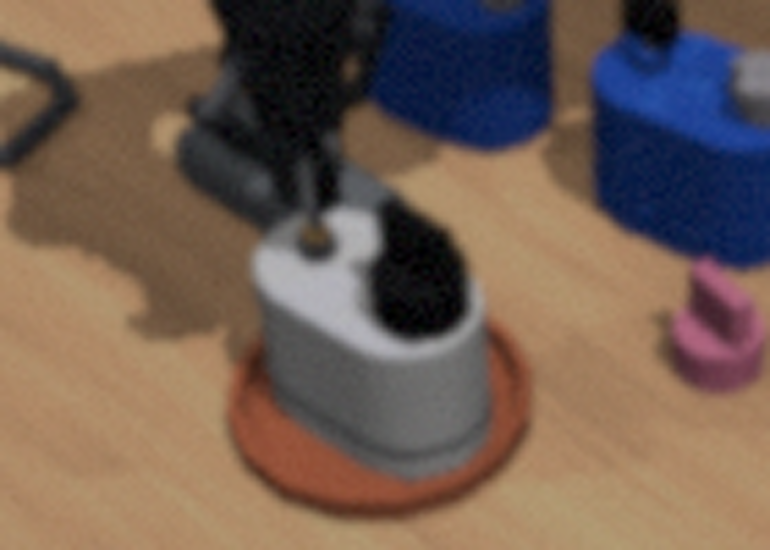

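The brass ring shows above the collar at (318,232), and the pull of about 7.7 N agrees with 7 N at 20 mm. I'll hold it, ease it back, release and rise.

```bash
python3 -m pendant '[[0,0,0,0,0],[0,0,0,0,0],[0,0,0,0,0],[0,0,0,0,0],[0,0,0,0,0],[0,0,0,0,0],[0,0,0,0,0],[0,0,0,0,0],[0,0,0,0,0],[0,0,0,0,0]]'
python3 -m pendant '[[0,0,0,0,0],[0,0,0,0,0],[0,0,0,0,0],[0,0,0,5,0],[0,0,0,5,0],[0,0,0,5,0],[0,0,0,4.2,0],[0,0,0,0,0],[0,0,0,0,0],[0,0,0,0,0]]'
python3 -m pendant '[[1,0,0,0,0],[1,0,0,0,0],[1,0,0,0,0],[1,0,0,0,0],[1,0,0,0,0],[1,0,0,0,0],[1,0,0,-25,0],[1,0,0,-45,0],[1,0,0,-45,0],[1,0,0,-45,0]]'
python3 -m pendant '[[1,0,0,-50,0],[1,0,-20,0,0],[1,0,-20,0,0],[1,0,0,0,0],[1,0,0,0,0]]'
python3 - <<'E'
from h import *
im,d,p=look('wrist','w1'); P=cloud(d,p)
for lo,hi in((144,155),(160,172),(172,200)):
    k=(d>0)&(P[...,2]>lo)&(P[...,2]<hi)&(abs(P[...,0]-525)<60)&(abs(P[...,1]+205)<90)
    nb,L,st,_=cv2.connectedComponentsWithStats(k.astype(np.uint8))
    for i in range(1,nb):
        if st[i,4]>40:
            q=P[L==i]; (c,s,a)=cv2.minAreaRect(q[:,:2].astype(np.float32)); print(lo,st[i],q.mean(0).round(1),np.round(c,1),np.round(s,1),round(a,1))
s=r.sense();print(s['tool_pos'],s['tcp_rot'],s['ft_force'])
E
```

```text
time: 6.7
tool_pos: [528.6, -244.8, 139.9]
tcp_rot: [-180.0, 0.1, 7.0]
ft_force: [-2.4, -4.5, -8.1]
finger_gap: 13.0
time: 7.7
tool_pos: [528.6, -244.7, 121.2]
tcp_rot: [-180.0, 0.1, 7.0]
ft_force: [-4.4, -3.7, -3.2]
finger_gap: 13.2
time: 8.7
tool_pos: [528.9, -244.4, 282.7]
tcp_rot: [-180.0, 0.0, 7.0]
ft_force: [0.5, 0.0, 0.1]
finger_gap: 85.3
time: 9.2
tool_pos: [523.7, -203.9, 329.2]
tcp_rot: [-179.9, 0.1, 7.1]
ft_force: [-0.4, -0.4, 1.1]
finger_gap: 85.3
144 [247 191  12  29 340] [ 528.8 -244.4  148.9] [ 528.8 -245.2] [13.7 36. ] 7.3
160 [246 124  14  41 510] [ 519.8 -169.4  165.2] [ 519.9 -169.8] [13.9 43.4] 4.8
[ 523.71322782 -204.3960869   329.23684403] [-1.79925719e+02  1.44061345e-01  7.05221843e+00] [ 0.80241142  0.14790566 -0.08615652]
```

The stem is back at rest (top at 148.9 mm). Next is the cap wing at (520,-170), angle about 5.5°.

```bash
python3 -m pendant '[[1,0.5,-34.6,0,1.5],[1,0,0,0,0],[1,0,0,45,0],[1,0,0,45,0],[1,0,0,45,0],[1,0,0,30,0],[1,0,0,17,0],[1,0,0,10,0],[1,0,0,0,0],[1,0,0,0,0]]'
python3 -m pendant '[[0,0,0,0,0],[0,0,0,0,0],[0,0,0,0,0],[0,0,0,0,0],[0,0,0,0,0],[0,0,0,0,0],[0,0,0,0,0],[0,0,0,0,0]]' 50
python3 -c "
from bench import r
s=r.sense();print(s['joint_pos'].round(1),s['ft_force'],s['wrist_torque'])"
```

```text
time: 10.25
tool_pos: [521.0, -171.0, 139.8]
tcp_rot: [180.0, -0.0, 5.5]
ft_force: [0.4, -0.2, 1.2]
finger_gap: 85.0
time: 11.05
tool_pos: [520.9, -170.6, 139.5]
tcp_rot: [180.0, -0.0, 5.5]
ft_force: [0.4, -0.6, 3.9]
finger_gap: 13.4
[-23.5   3.   99.8   0.   77.2 -29. ] [ 0.37605494 -0.64096921  3.85508441] [ 0.02568946  0.04227807 -0.03729524]
```

```bash
cat > t.py <<'E'
from bench import r
s=r.sense();print('yaw',s['tcp_rot'][2].round(2),'F',s['ft_force'].round(1),'M',s['wrist_torque'].round(2),'j6',s['joint_efforts'][5].round(2),'gap',round(s['finger_gap'],1))
E
python3 -m pendant '[[0,0,0,0,-2],[0,0,0,0,-2],[0,0,0,0,0]]' >/dev/null; python3 t.py
python3 -m pendant '[[0,0,0,0,-2],[0,0,0,0,-2],[0,0,0,0,0]]'>/dev/null; python3 t.py
```

```text
yaw 9.55 F [ 0.8 -0.2  4.6] M [ 0.07 -0.06  0.05] j6 -0.62 gap 13.1
yaw 13.5 F [-0.6  2.5  4.7] M [ 0.27  0.07 -0.02] j6 -0.63 gap 13.1
```

```bash

python3 -m pendant '[[0,0,0,0,-2],[0,0,0,0,-2],[0,0,0,0,0]]' >/dev/null; python3 t.py
python3 -m pendant '[[0,0,0,0,-2],[0,0,0,0,-1],[0,0,0,0,0]]'>/dev/null; python3 t.py
```

```text
yaw 17.45 F [-0.8  2.6  5.5] M [ 0.63  0.12 -0.59] j6 -1.2 gap 13.1
yaw 20.37 F [-0.5  3.4  7. ] M [ 0.67  0.08 -1.32] j6 -1.68 gap 13.4
```

Torque rises sharply after about 11° counterclockwise, so that is the stop (tightening). I'll go the other way.

```bash

python3 -m pendant '[[0,0,0,0,3],[0,0,0,0,4],[0,0,0,0,4],[0,0,0,0,4],[0,0,0,0,0]]' >/dev/null; python3 t.py
python3 -m pendant '[[0,0,0,0,4],[0,0,0,0,4],[0,0,0,0,4],[0,0,0,0,3],[0,0,0,0,0]]'>/dev/null; python3 t.py
python3 -m pendant '[[0,0,0,0,2],[0,0,0,0,2],[0,0,0,0,2],[0,0,0,0,0]]'>/dev/null; python3 t.py
```

```text
yaw 5.38 F [-0.5 -0.1  5. ] M [ 0.09  0.02 -0.06] j6 1.27 gap 13.0
yaw -9.53 F [0.  0.  4.4] M [ 0.06 -0.01 -0.05] j6 0.86 gap 12.8
yaw -15.49 F [-0.8 -0.2  4.6] M [ 0.03  0.11 -0.08] j6 0.54 gap 13.2
```

It turns freely past 20°, so clockwise is the loosening way. I'll carry on to 55°.

```bash

python3 -m pendant '[[0,0,0,0,4],[0,0,0,0,4],[0,0,0,0,4],[0,0,0,0,4],[0,0,0,0,4],[0,0,0,0,0]]' >/dev/null; python3 t.py
python3 -m pendant '[[0,0,0,0,4],[0,0,0,0,4],[0,0,0,0,4],[0,0,0,0,2.5],[0,0,0,0,0]]'>/dev/null; python3 t.py
python3 -m pendant '[[0,0,0,-2,0],[0,0,0,-2,0],[0,0,0,-1,0],[0,0,0,0,0]]'; python3 t.py
```

```text
yaw -35.56 F [0.1 0.4 3.8] M [ 0.    0.04 -0.01] j6 1.12 gap 13.2
yaw -50.01 F [-1.2 -0.6  5.2] M [0.04 0.01 0.02] j6 0.72 gap 13.2
time: 15.15
tool_pos: [520.5, -170.5, 144.0]
tcp_rot: [180.0, 0.0, -50.0]
ft_force: [-0.4, -0.7, -0.9]
finger_gap: 13.1
yaw -49.97 F [-0.4 -0.7 -0.9] M [-0.01 -0.05 -0.02] j6 -0.01 gap 13.1
```

The pull is only about 1 N (the cap's weight), so it is free. Lifting on.

```bash

python3 -m pendant '[[0,0,0,-3,0],[0,0,0,-3,0],[0,0,0,-4,0],[0,0,0,-5,0],[0,0,0,-5,0],[0,0,0,0,0]]'; python3 t.py
python3 -m pendant '[[0,0,0,-10,0],[0,0,0,-15,0],[0,0,0,-15,0],[0,0,0,-15,0],[0,0,0,-5,0],[0,0,0,0,0],[0,0,0,0,0],[0,0,0,0,0]]'; python3 t.py
python3 - <<'E'
from h import *
im,d,p=look('scene','s2'); im2,d2,p2=look('side','e2')
cv2.imwrite('pics/c3.png',np.hstack([cv2.resize(im[90:200,150:290],(400,314),interpolation=2),cv2.resize(im2[80:190,200:340],(400,314),interpolation=2)]))
for dd,pp in((d,p),(d2,p2)):
    P=cloud(dd,pp);k=(dd>0)&(abs(P[...,0]-520)<60)&(abs(P[...,1]+170)<32)&(P[...,2]>106)&(P[...,2]<240);print(np.histogram(P[k][:,2],bins=range(105,241,9)))
    k=(dd>0)&(abs(P[...,0]-529)<15)&(abs(P[...,1]+245)<22)&(P[...,2]>125)&(P[...,2]<165);print('stem top',np.percentile(P[k][:,2],97) if k.any() else None)
for q in('saucer','cap_a_grip'): print([(np.round(x['at']),round(x['score'],2)) for x in optics.search_frame('scene',q)])
E
```

```text
time: 15.75
tool_pos: [521.2, -170.8, 165.4]
tcp_rot: [-179.9, -0.1, -50.0]
ft_force: [-0.1, -0.9, -0.1]
finger_gap: 13.3
yaw -49.99 F [-0.1 -0.9 -0.1] M [-0.02 -0.02 -0.03] j6 -0.0 gap 13.3
time: 16.55
tool_pos: [520.1, -170.3, 223.1]
tcp_rot: [180.0, 0.1, -50.0]
ft_force: [-0.4, 0.6, -2.1]
finger_gap: 13.4
yaw -49.99 F [-0.4  0.6 -2.1] M [-0.03  0.02 -0.  ] j6 -0.0 gap 13.4
(array([ 15,  32,  95,   0,   0,   0,   0,   0,   5,  38,  51,  50, 115,
        27,  40]), array([105, 114, 123, 132, 141, 150, 159, 168, 177, 186, 195, 204, 213,
       222, 231, 240]))
stem top 151.0458488044651
(array([15, 27, 65,  0,  0,  0,  0,  0,  0, 40, 35, 45, 79, 25, 31]), array([105, 114, 123, 132, 141, 150, 159, 168, 177, 186, 195, 204, 213,
       222, 231, 240]))
stem top None
[]
[(array([488., 204., 132.]), 0.64)]
```

View pics/c3.png

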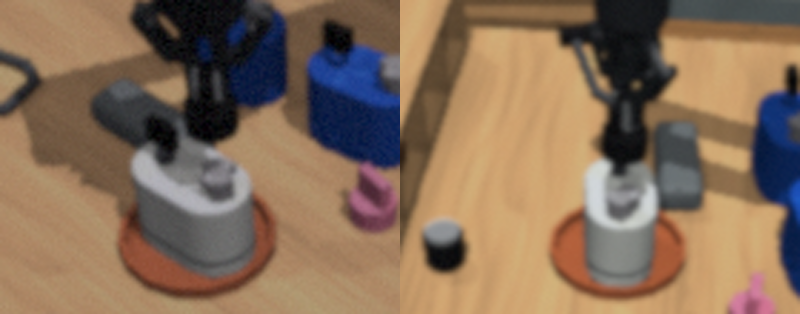

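The neck is bare at (218,178) and the cap hangs upright in the fingers at (210,115). Its underside is at about 186 mm, so it has risen about 83 mm. The stem is at rest (top about 150 mm), and the network still finds the twin's cap at (488,204,132), as at the start.

```bash
python3 -c "
from bench import hand_in
print(hand_in())"
```

```text
the job is handed in; nothing more can be done
None
```

I vented and opened the aluminium tank in the saucer and handed the job in at about 17 s of the 58 s, still holding its cap. `hand_in()` gives no verdict.

- **Vent:** I pulled the stem up about 19 mm. The pull was about 8 N, and the brass ring showed above the collar. I held it for about 1.5 s, then eased it back. Its top then measured 149 mm, its rest height.
- **Cap:** Counterclockwise it stopped after about 11°, and I pressed on to 1.3 N m before turning back. Clockwise it turned freely to 55° and lifted off with only about 1–2 N of pull.
- **Last checks:** The cap is held upright about 83 mm above where it sat. The neck is bare and the stem of the opened tank is at rest.
- **Twin and bystanders:** The twin's cap was detected in its starting position. I did not measure the twin's stem or the loose items again, but the arm never went near the twin and felt no unexpected contact.
- **Checks that gave nothing:** The last search for the saucer came back empty, though it is plainly visible in the picture. The side camera gave no reading of the stem, because the cap and gripper were in the way.

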